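Prop the spring-closing hatch of the accessory case and take out the green battery

ROBOT

A 6-joint arm with a two-finger parallel gripper is mounted at the origin on the work surface; the furniture and walls round the work are solid. World frame = base frame: x ahead of the robot, y to its left, z up, the work surface at z = 0. Lengths are in m, angles in degrees, forces in N, time in s.
With the tool pointing down it reaches from about 0.375 to 0.9 m from the base axis. Payload 3.1 kg.
Tool frame: the origin (TCP) lies between the finger pads; the fingertips stand 11 mm ahead of it and the grasp point (between the pads) lies 8 mm behind it; z points along the fingers, y is the line along which they close (so a half turn about z gives the same grasp; the last joint's range is limited). The gripper opens to 87 mm and grips with 3 to 60 N. Pads are 19 mm wide; open, the fingers measure 117 mm over their backs; the gripper's body (75 mm by 190 mm) begins 51 mm behind the grasp point.
Start: joints at [-84.597, 30.224, 82.088, -0, 67.689, -10.227], TCP at [0.168, -0.602, 0.197] pointing down, gripper open.
Joint ranges: [-176.69, 176.69], [-43.24, 126.21], [12.49, 139.97], [-82, 262], [0, 151.66], [-163.58, 163.58]. Speed limits (degrees/s): [159.86, 159.86, 180, 180, 180, 180].

INTERFACE

Orientations are given as a 3x3 rotation matrix whose columns are the frame's x, y, z axes.
In Python, from rig import bot, viewer, workorder, nets gives the robot as it stands. The module is installed in compiled form; this text tells all that it offers.
- The arm moves only by the tool move_arm, never from a script. Its argument "increments" is a list of rows, each a list of 7 numbers: the shift along the tool's x, y, z normalised to -1 to 1, where 1 is 0.3 m, then the turn, a rotation vector about the tool's x, y, z normalised to -1 to 1, where 1 is pi rad, then the opening, from 0 (shut) to 1 (fully open). In form: [[tx, ty, tz, wx, wy, wz, grip], ...]. A call has 1 to 10 rows; each row is the pose to reach, as a shift and turn from the pose commanded when the call began, along the tool's axes at that moment, turning the shorter way round; what a row does not reach only later rows make up. A row lasts 1/12 s, in which the tool goes at most 41.7 mm and 7.16 degrees, less where a joint would pass 70% of its speed; a pose out of reach is approached as far as the arm can. A call with a number of a shift or a turn outside -1 to 1 is refused whole. A call with a gripper value outside its range is refused whole. The fingers move at their own pace and stop on an object; the grip force is fixed at half the most. Time passes only in rows, so rows that repeat a pose let the fingers close. It gives the time, the measured TCP pose, the force, the opening and the grip force at its end, in the units of the state.
- bot.read_state(): the state, without advancing time (a new reading comes with each control period).
- viewer.capture(name): name is "side" or "top" or "wrist"; returns a dict with "image" (400x640x3 uint8, blue, green, red), "K" (3x3 intrinsics, pixels), "eye" and "orientation" of the camera in the world. Camera axes: x right, y up, looking along -z (the intrinsics and any distortion apply to the point x, -y, -z); pixel columns grow to the right and rows downward; lengths in m; the calibration is good to about 2 mm. A picture is of the moment at which its call begins. There is no depth.
- workorder.hand_in(): hands the job in; it is judged then, once.
Trained networks look in the newest picture that a camera, given by its name, has taken for a name from the list of things; names that differ only in an ending like _2 or _b are one class to them, and where a whole thing is asked for, a point or a joint stands for the part that bears it (a point fixed in the world has none). Each returns a list of dicts, best first, with "conf" (0 to 1); they miss things now and then, are a little off and sometimes report something else, mostly with a low value. They report only what shows in the picture. A call takes as long as a camera call.
- nets.find_in(camera, thing): "location" ([column, row] in pixels, amid what is visible of it).
The state is a dict: "time_s": time; "joint_positions": joint angles; "qvel": joint speeds; "tau": joint torques, N m; "position": TCP position; "tcp_rot": TCP orientation; "force": force on the tool from outside, world axes, zero at the start; "moment": the same for the moment, N m; "opening": opening from 0.0 (shut) to 1.0 (fully open); "grasp_force": force on a finger pad.
Only numpy, scipy, OpenCV 4.12 (cv2) and the standard library are available. Lean on these libraries where they do the work, as an engineer would, in place of code of your own. Each camera call takes 0.05 s, during which the arm holds its last target. There are 200 camera calls.

TASK

Slide open the spring-closing hatch of the grey accessory case and prop it open with the red rubber wedge, laid lengthwise on the case's ledge between the orange end stop and the hatch's handle bar. Let go, then take the green-and-yellow battery out of the case and put it in the small wooden tray, with the wedge still holding the hatch open.

Things in the scene. Friction and masses are not known exactly. Their poses are not given: they have to be found in the camera images.
- case: Fixed grey case, sliding hatch on top, 250 (x) x 182 (y) x 68 mm; origin: centre of its underside; +x is the way the hatch opens. Well under the hatch: x -113 to 5, y -39 to 85 mm, floor 8 mm up, front wall 60 and sides 68 mm high. In it two batteries stand side by side along y, 60 mm apart, near x = -65 mm, a 16 mm high divider between them. Along its -y side runs a flat ledge.
- ledge_stop (a point): Fixed point on the ledge's centre line, on the ledge's top (68 mm above the worktop), at the inner (+x) face of the orange end stop, which rises 10 mm above the ledge and is 12 mm thick. Axes as the case's; the flat ledge runs from here to +x and is 46 mm wide.
- hatch (a joint): Hatch travel in m along the case's +x: 0 shut, at most 0.118. A spring pulls it shut with 4 N (shut) to 5 N (open); let go, it shuts at once. With the wedge lying between end stop and bar it rests at about 0.103.
- hatch_bar (a point): Moves with the hatch (flat aluminium panel, top 66 mm above the worktop). Middle of the near (-x) face of its upright black handle bar at the ledge's centre line, 84.5 mm above the worktop. The bar spans 71 to 98 mm above the worktop, is 14 mm thick and lies across the whole hatch and the ledge. Shut, this face is 2 mm past the end stop's inner face.
- wedge_center (a point): Loose red rubber doorstop wedge with a ribbed slope, 105 mm long (x), 34 mm wide (y, flat upright sides), 28 mm high at its +x end, 12 mm at its -x end, about 20 mm at the middle, about 0.1 kg. Lies on its flat base, long axis roughly along world x, thick end away from the robot. The point is at the middle of its length and width, 10 mm above its base.
- green_battery_center (a point): Green battery with a yellow end, 15 mm diameter, 50 mm tall, standing upright in the well of the case; the point is its centre, 25 mm up its length. A black-and-yellow battery of the same size stands beside it and stays there.
- tray: Fixed small open wooden tray, 110 (x) x 70 (y) x 18 mm high, walls and floor 4 to 5 mm thick; origin at the centre of its underside.
- monitor: Fixed obstacle: a large black screen standing on edge to the left of the work, 722 mm long (along its own y, about world x), 10 mm thick, from 130 to 546 mm above the worktop; origin under the middle of it, on the worktop. The work lies on its right (-y) side; an arm that starts on its left must fold up and pass over its top or round its near end.

How it is judged:
By the outcome, as a careful person would: the job done as asked, in the order asked, and still so for the second after the job is handed in, with the robot touching nothing.
It also fails if it takes over 72 s, if anything falls off the work surface, if the arm or the gripper's body presses on something with over 40 N, if the wrist force passes 120 N, or if a joint passes its speed limit or range.

## Working session

There is one attempt and no reset: what is moved stays moved. The work goes in short steps, Python scripts to look and compute and a tool call to move; the robot and the scene stay as the last step left them, time stands still between calls to the robot, and variables do not carry over. Pictures are saved under pics/ and viewed, at most 10 in all, crops included, and the job is handed in when it is done.

Besides the shell and the picture viewer there is one more tool, called after ">>>" as name(argument=value, ...) on one line, values as JSON. move_arm: Moves the arm, as the interface text tells. Its arguments: {"type":"object","properties":{"increments":{"type":"array"}},"required":["increments"]}

```bash
mkdir -p pics; cat > h.py <<'E'
import numpy as np, cv2, json
from rig import bot, viewer, workorder, nets
def snap(n,f=None):
    c=viewer.capture(n)
    if f: cv2.imwrite('pics/'+f,c['image'])
    return c
def ray(c,px):
    K=np.array(c['K']);d=np.linalg.inv(K)@np.array([px[0],px[1],1.]);d=np.array([d[0],-d[1],-d[2]])
    return np.array(c['eye']),np.array(c['orientation'])@d
def at(c,px,z):
    e,d=ray(c,px);return e+d*(z-e[2])/d[2]
def proj(c,P):
    p=np.array(c['orientation']).T@(np.array(P)-np.array(c['eye']));q=np.array(c['K'])@np.array([p[0],-p[1],-p[2]]);return q[:2]/q[2]
def st():
    s=bot.read_state();print('t',round(s['time_s'],2),'p',np.round(s['position'],4),'q',np.round(s['joint_positions'],1),'F',np.round(s['force'],1),'op',round(s['opening'],3),'gf',round(s['grasp_force'],1));print(np.round(s['tcp_rot'],3).tolist());return s
E
python3 - <<'E'
from h import *
st()
for n in ['top','side','wrist']:
    c=snap(n,n+'0.png');print(n,c.keys(),np.round(c['eye'],3),np.round(c['orientation'],2).tolist(),np.round(c['K'],0).tolist())
    for t in ['case','ledge_stop','hatch','hatch_bar','wedge_center','green_battery_center','tray','monitor']:
        try:print(t,[(np.round(r['location']).tolist(),round(r['conf'],2)) for r in nets.find_in(n,t)][:3])
        except Exception as e:print(t,e)
E
```

```text
t 0.0 p [ 0.1684 -0.6011  0.1957] q [-84.6  30.3  82.2  -0.   67.7 -10.2] F [0.4 0.5 0.4] op 1.003 gf 0.0
[[0.963, 0.27, -0.0], [0.27, -0.963, 0.002], [0.0, -0.002, -1.0]]
top dict_keys(['image', 'K', 'eye', 'orientation']) [ 0.451 -0.054  0.913] [[0.03, 1.0, -0.09], [-1.0, 0.03, 0.0], [0.0, 0.09, 1.0]] [[387.0, 0.0, 325.0], [0.0, 387.0, 202.0], [0.0, 0.0, 1.0]]
case [([338.0, 187.0], 0.84)]
ledge_stop [([338.0, 187.0], 0.97)]
hatch [([330.0, 208.0], 0.88)]
hatch_bar [([331.0, 211.0], 0.97)]
wedge_center [([423.0, 162.0], 0.98), ([338.0, 187.0], 0.24)]
green_battery_center []
tray [([423.0, 250.0], 0.86)]
monitor []
side dict_keys(['image', 'K', 'eye', 'orientation']) [ 1.241 -0.231  0.821] [[0.27, -0.69, 0.67], [0.96, 0.2, -0.18], [-0.01, 0.7, 0.72]] [[414.0, 0.0, 319.0], [0.0, 414.0, 200.0], [0.0, 0.0, 1.0]]
case [([297.0, 215.0], 0.82)]
ledge_stop [([296.0, 212.0], 0.74)]
hatch [([302.0, 192.0], 0.85), ([296.0, 215.0], 0.23)]
hatch_bar [([304.0, 192.0], 0.56)]
wedge_center [([226.0, 270.0], 0.87)]
green_battery_center [([297.0, 214.0], 0.73)]
tray [([217.0, 209.0], 0.68)]
monitor [([217.0, 208.0], 0.73)]
wrist dict_keys(['image', 'K', 'eye', 'orientation']) [ 0.25  -0.58   0.385] [[0.27, 0.92, 0.29], [-0.96, 0.26, 0.08], [-0.0, -0.3, 0.95]] [[313.0, 0.0, 322.0], [0.0, 313.0, 196.0], [0.0, 0.0, 1.0]]
case []
ledge_stop []
hatch []
hatch_bar []
wedge_center []
green_battery_center []
tray []
monitor []
```

View pics/top0.png

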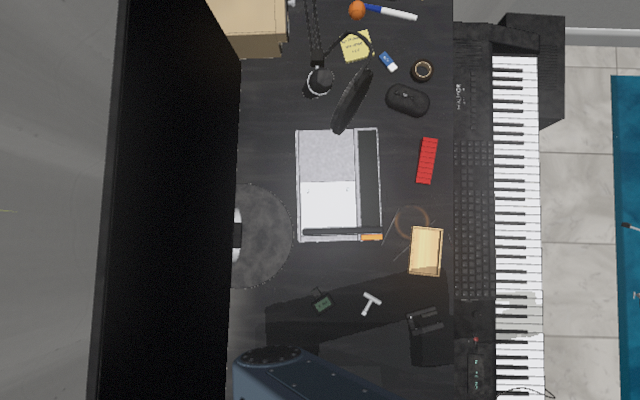

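View pics/side0.png

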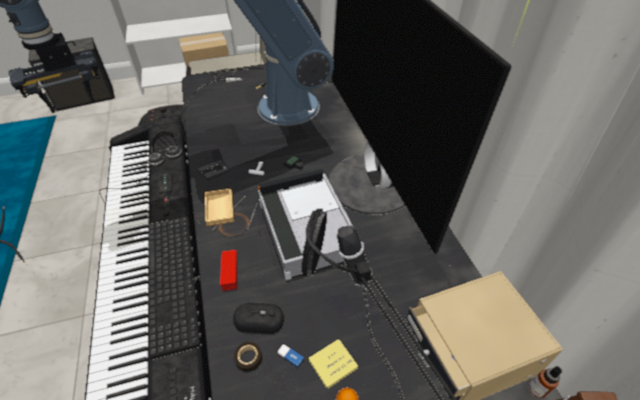

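The top view has robot at the bottom and +x up. The case spans about (295–383, 128–243), the bar is at row ~232, the orange stop at (371,237), the wedge at (427,160) and the tray at (426,251). The side view agrees, and also shows a microphone with a pop filter near the far end of the case.

```bash
python3 - <<'E'
from h import *
c=snap('top');d=snap('side')
im=c['image'][122:272,288:448];cv2.imwrite('pics/crop.png',cv2.resize(im,None,fx=4,fy=4,interpolation=cv2.INTER_CUBIC))
print('case top corners',[np.round(at(c,p,.068),3)[:2].tolist() for p in [(295,130),(378,128),(383,241),(299,243)]])
print('wedge',at(c,(423,162),.01),at(d,(226,270),.014),'tray',at(c,(426,251),.01),at(d,(217,207),.01))
def tri(p,q):
    a,u=ray(c,p);b,v=ray(d,q);s=np.linalg.lstsq(np.c_[u,-v],b-a,rcond=None)[0];return a+u*s[0],b+v*s[1]
print('filter',tri((350,100),(313,240)),'mic',tri((320,80),(349,240)))
E
```

```text
case top corners [[0.69, 0.015], [0.7, -0.17], [0.449, -0.185], [0.44, -0.002]]
wedge [ 0.63807021 -0.28578079  0.01      ] [ 0.64552976 -0.29629787  0.014     ] tray [ 0.42885305 -0.29354045  0.01      ] [ 0.43186062 -0.29504048  0.01      ]
filter (array([ 0.72946339, -0.10046016,  0.1587061 ]), array([ 0.72846516, -0.10499775,  0.15861439])) mic (array([ 0.7619922 , -0.0393691 ,  0.17595627]), array([ 0.76189091, -0.0397962 ,  0.17590481]))
```

View pics/crop.png

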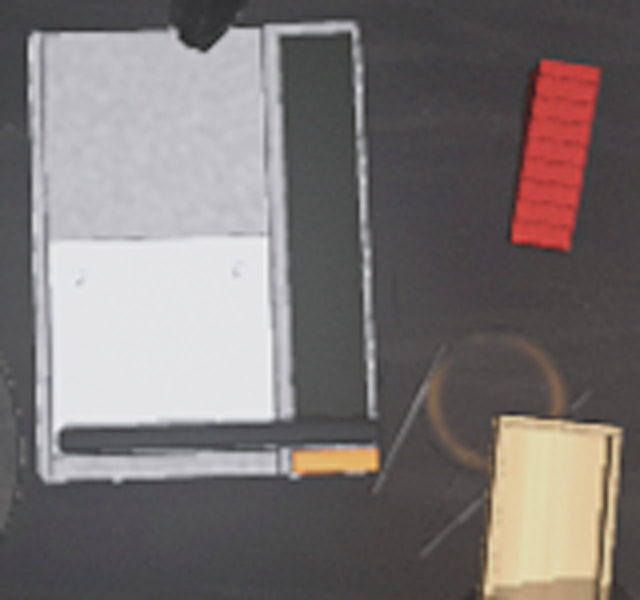

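The crop refines the case corners (yaw about 3.5°), the wedge at crop x 512–600, y 60–250, and the tray. The pop filter tip only reaches the case's far edge.

```bash
cat >> h.py <<'E'
from scipy.spatial.transform import Rotation as R
def yawR(deg):
    a=np.radians(deg);return np.array([[np.cos(a),np.sin(a),0],[np.sin(a),-np.cos(a),0],[0,0,-1.]])
def row(P,yaw,s=None):
    "numbers of a move to TCP position P, tool x at world yaw, pointing down"
    s=s or bot.read_state();T=np.array(s['tcp_rot'])
    v=T.T@(np.array(P)-s['position'])/.3;w=R.from_matrix(T.T@yawR(yaw)).as_rotvec()/np.pi
    print('row',np.round(v,4).tolist(),np.round(w,4).tolist())
E
python3 - <<'E'
from h import *
c=snap('top');d=snap('side')
a=at(c,(423.25,183.25),.006);b=at(c,(430.5,138.2),.02);print('wedge ends',a,b,np.degrees(np.arctan2(b[1]-a[1],b[0]-a[0])))
P=[at(c,p,.068)[:2] for p in [(295.5,130.2),(377,128),(383,240),(298.5,242.5)]];print(np.mean(P,0),np.linalg.norm(P[0]-P[3]),np.linalg.norm(P[0]-P[1]))
f=lambda v:np.degrees(np.arctan2(v[1],v[0]))
print('yaw',f(P[0]-P[3]),f(P[1]-P[2]),f(P[3]-P[2])-90,f(P[0]-P[1])-90)
def tri(p,q):
    a,u=ray(c,p);b,v=ray(d,q);s=np.linalg.lstsq(np.c_[u,-v],b-a,rcond=None)[0];return np.round([a+u*s[0],b+v*s[1]],3).tolist()
print(tri((335,131),(322,211)),tri((369,70),(305,271)))
print('tray corners',[np.round(at(c,(288+x/4,122+y/4),.018),3)[:2].tolist() for x,y in [(498,417),(620,429)]])
s=st();row([.50,-.33,.27],-8,s)
E
```

```text
wedge ends [ 0.58785704 -0.2875922   0.006     ] [ 0.69344413 -0.30069799  0.02      ] -7.075536366547521
[ 0.57064221 -0.0847948 ] 0.24945905720562875 0.18217116949371187
yaw 3.4953965054078084 3.8624880471260856 3.2739817307101333 3.2397554376094746
[[0.663, -0.072, 0.167], [0.664, -0.067, 0.167]] [[0.795, -0.138, 0.155], [0.795, -0.139, 0.155]]
tray corners [[0.485, -0.26], [0.48, -0.331]]
t 1.55 p [ 0.1684 -0.6019  0.1966] q [-84.6  30.2  82.1   0.   67.7 -10.2] F [-0.3  0.  -0.3] op 1.002 gf 0.0
[[0.963, 0.269, 0.0], [0.269, -0.963, 0.0], [0.0, -0.0, -1.0]]
row [1.3086, -0.5749, -0.2445] [-0.0, -0.0, 0.1313]
```

>>> move_arm(increments=[[0.13,-0.05,-0.1,0,0,0.03,1],[0.26,-0.11,-0.2,0,0,0.06,1],[0.39,-0.17,-0.25,0,0,0.1,1],[0.52,-0.23,-0.25,0,0,0.13,1],[0.65,-0.29,-0.25,0,0,0.13,1],[0.78,-0.35,-0.25,0,0,0.13,1],[0.9,-0.41,-0.25,0,0,0.13,1],[0.97,-0.47,-0.25,0,0,0.13,1],[1,-0.53,-0.25,0,0,0.13,1],[1,-0.55,-0.25,0,0,0.13,1]])

```text
time_s: 2.38
position: [0.4151, -0.3571, 0.2717]
tcp_rot: [[0.992, -0.13, 0.001], [-0.13, -0.992, 0.003], [0.0, -0.003, -1.0]]
force: [-0.3, 0.4, -0.4]
opening: 1.006
grasp_force: 0.0
```

```bash
python3 - <<'E'
from h import *
s=st()
c=snap('wrist','w1.png')
for t in ['wedge_center','tray','ledge_stop']:
    print(t,[(np.round(r['location']).tolist(),round(r['conf'],2)) for r in nets.find_in('wrist',t)][:3])
for P in [[.64,-.294,.02],[.6,-.22,.068]]: print(proj(c,P))
row([.645,-.294,.14],-7,s)
E
```

```text
t 2.38 p [ 0.4151 -0.3571  0.2717] q [-52.5  19.5  87.8   0.1  72.8  44.9] F [-0.3  0.4 -0.4] op 1.006 gf 0.0
[[0.992, -0.13, 0.001], [-0.13, -0.992, 0.003], [0.0, -0.003, -1.0]]
wedge_center [([247.0, 17.0], 0.93)]
tray [([272.0, 146.0], 0.67)]
ledge_stop [([90.0, 87.0], 0.91)]
[246.72797235 -15.87162902]
[178.80879253  20.5066532 ]
row [0.7327, -0.3067, 0.4399] [-0.0009, -0.0001, -0.0025]
```

View pics/w1.png

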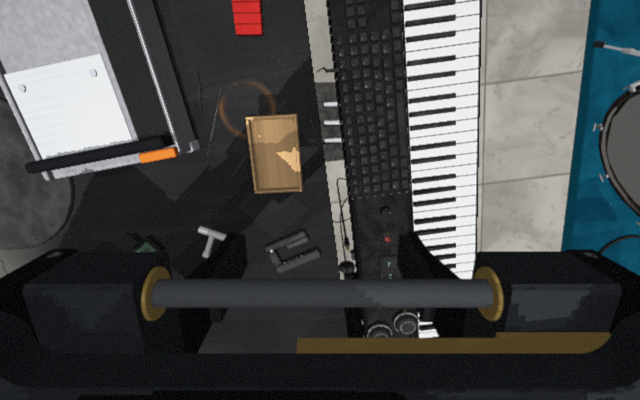

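>>> move_arm(increments=[[0.11,-0.07,0.08,0,0,0,0.8],[0.22,-0.14,0.17,0,0,0,0.8],[0.33,-0.21,0.25,0,0,0,0.8],[0.41,-0.27,0.32,0,0,0,0.8],[0.45,-0.284,0.34,0,0,0,0.8],[0.45,-0.284,0.34,0,0,0,0.8],[0.45,-0.284,0.34,0,0,0,0.8]])

```text
time_s: 3.17
position: [0.5578, -0.2972, 0.1683]
tcp_rot: [[0.991, -0.136, -0.002], [-0.136, -0.991, 0.0], [-0.002, -0.0, -1.0]]
force: [-0.9, -0.8, 1.2]
opening: 0.8
grasp_force: 0.0
```

```bash
python3 - <<'E'
from h import *
s=st()
c=snap('wrist','w2.png')
for t in ['wedge_center','tray','ledge_stop']:
    print(t,[(np.round(r['location']).tolist(),round(r['conf'],2)) for r in nets.find_in('wrist',t)][:3])
h=cv2.cvtColor(c['image'],cv2.COLOR_BGR2HSV);m=((h[...,0]<8)|(h[...,0]>172))&(h[...,1]>150)&(h[...,2]>60)
n,l,stt,ce=cv2.connectedComponentsWithStats(m.astype(np.uint8));i=1+np.argmax(stt[1:,4]);print(stt[i],ce[i])
ct=cv2.findContours((l==i).astype(np.uint8),0,2)[0][0];q=cv2.approxPolyDP(ct,4,True)[:,0];print(q.tolist())
for p in q: print(p,np.round(at(c,p,.0),4)[:2],np.round(at(c,p,.012),4)[:2],np.round(at(c,p,.028),4)[:2])
row([.645,-.294,.10],-7,s)
E
```

```text
t 3.17 p [ 0.5578 -0.2972  0.1683] q [-38.1  32.6  82.6  -0.1  64.9  59.7] F [-0.9 -0.8  1.2] op 0.8 gf 0.0
[[0.991, -0.136, -0.002], [-0.136, -0.991, 0.0], [-0.002, -0.0, -1.0]]
wedge_center [([303.0, 95.0], 0.78)]
tray [([97.0, 222.0], 0.75), ([332.0, 253.0], 0.58)]
ledge_stop [([111.0, 164.0], 0.81)]
[ 284   43   38  108 3676] [303.85609358  95.14825898]
[[285, 43], [291, 150], [320, 150], [320, 44]]
[285  43] [ 0.6989 -0.2782] [ 0.6969 -0.2793] [ 0.6944 -0.2806]
[291 150] [ 0.5888 -0.2662] [ 0.5906 -0.2676] [ 0.5929 -0.2695]
[320 150] [ 0.5843 -0.2989] [ 0.5862 -0.2992] [ 0.5888 -0.2997]
[320  44] [ 0.693  -0.3139] [ 0.6913 -0.3137] [ 0.689  -0.3135]
row [0.2869, -0.0498, 0.227] [-0.0001, 0.0006, -0.0044]
```

View pics/w2.png

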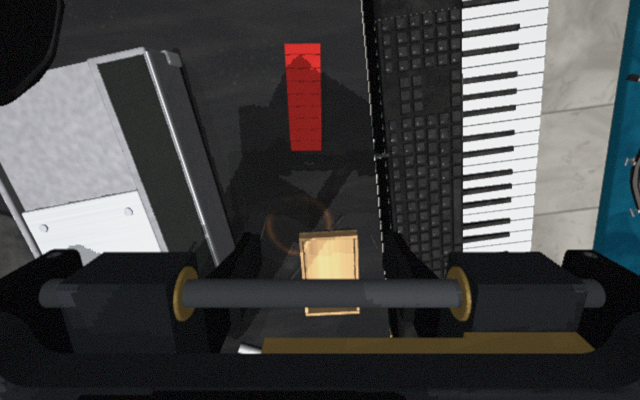

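The red wedge spans columns 284–322, rows 43–150, so its centre is at about (0.640,-0.290) with yaw -7.5°. Its size fits. Next I check how high the keyboard beside it stands.

```bash
python3 - <<'E'
from h import *
s=st();c=snap('wrist');t=snap('top');d=snap('side')
for z in [-.1,-.05,0,.03,.06,.1]:
    print(z,'wrist',at(c,(371,70),z)[:2].round(3),at(c,(379,150),z)[:2].round(3),'top',at(t,(453,160),z)[:2].round(3),'side',at(d,(200,270),z)[:2].round(3),at(d,(196,240),z)[:2].round(3))
row([.645,-.291,.06],-7.5,s)
E
```

```text
t 3.37 p [ 0.5574 -0.2979  0.1708] q [-38.2  32.3  82.6  -0.   64.9  59.7] F [-0.2  0.4  1. ] op 0.801 gf 0.0
[[0.99, -0.138, 0.001], [-0.138, -0.99, -0.001], [0.001, 0.001, -1.0]]
-0.1 wrist [ 0.667 -0.381] [ 0.556 -0.383] top [ 0.669 -0.394] side [ 0.542 -0.372] [ 0.435 -0.375]
-0.05 wrist [ 0.664 -0.373] [ 0.565 -0.375] top [ 0.658 -0.377] side [ 0.58  -0.365] [ 0.479 -0.367]
0 wrist [ 0.661 -0.366] [ 0.575 -0.367] top [ 0.647 -0.36 ] side [ 0.618 -0.357] [ 0.522 -0.359]
0.03 wrist [ 0.659 -0.361] [ 0.58  -0.362] top [ 0.641 -0.35 ] side [ 0.641 -0.352] [ 0.549 -0.355]
0.06 wrist [ 0.658 -0.356] [ 0.586 -0.357] top [ 0.634 -0.34 ] side [ 0.663 -0.348] [ 0.575 -0.35 ]
0.1 wrist [ 0.655 -0.35 ] [ 0.593 -0.351] top [ 0.626 -0.327] side [ 0.694 -0.342] [ 0.61  -0.344]
row [0.2856, -0.0634, 0.3698] [0.0004, -0.0004, -0.0023]
```

>>> move_arm(increments=[[0.13,-0.03,0.06,0,0,0,0.65],[0.25,-0.055,0.15,0,0,0,0.65],[0.286,-0.063,0.25,0,0,0,0.65],[0.286,-0.063,0.33,0,0,0,0.65],[0.286,-0.063,0.37,0,0,0,0.65],[0.286,-0.063,0.37,0,0,0,0.65]])

```text
time_s: 4.02
position: [0.6429, -0.2875, 0.0551]
tcp_rot: [[0.991, -0.135, -0.006], [-0.135, -0.991, 0.004], [-0.007, -0.003, -1.0]]
force: [-0.5, 0.2, 0.4]
opening: 0.653
grasp_force: 0.0
```

```bash
python3 - <<'E'
from h import *
s=st();row([.645,-.291,.014],-7.5,s)
E
```

```text
t 4.02 p [ 0.6429 -0.2875  0.0551] q [-33.2  45.6  75.2  -0.   59.6  64.6] F [-0.5  0.2  0.4] op 0.653 gf 0.0
[[0.991, -0.135, -0.006], [-0.135, -0.991, 0.004], [-0.007, -0.003, -1.0]]
row [0.0095, 0.011, 0.137] [-0.001, 0.0022, -0.0016]
```

>>> move_arm(increments=[[0,0,0.08,0,0,0,0.65],[0,0,0.14,0,0,0,0.65],[0,0,0.15,0,0,0,0.65],[0,0,0.15,0,0,0,0.65],[0,0,0.15,0,0,0,0.2],[0,0,0.15,0,0,0,0.2],[0,0,0.15,0,0,0,0.2],[0,0,0.15,0,0,0,0.2],[0,0,0.15,0,0,0,0.2]])

```text
time_s: 4.77
position: [0.6462, -0.2891, 0.0146]
tcp_rot: [[0.991, -0.135, 0.001], [-0.135, -0.991, -0.001], [0.001, 0.001, -1.0]]
force: [-0.1, -0.6, 0.2]
opening: 0.358
grasp_force: 0.0
```

```bash
python3 - <<'E'
from h import *
s=st()
E
```

```text
t 4.77 p [ 0.6462 -0.2891  0.0146] q [-33.1  48.7  76.    0.   55.2  64.6] F [-0.1 -0.6  0.2] op 0.358 gf 0.0
[[0.991, -0.135, 0.001], [-0.135, -0.991, -0.001], [0.001, 0.001, -1.0]]
```

>>> move_arm(increments=[[0,0,0,0,0,0,0.2],[0,0,0,0,0,0,0.2],[0,0,0,0,0,0,0.2]])

```text
time_s: 5.02
position: [0.6457, -0.2888, 0.0136]
tcp_rot: [[0.991, -0.135, -0.0], [-0.135, -0.991, 0.0], [-0.0, -0.0, -1.0]]
force: [-0.4, 0.0, 1.4]
opening: 0.218
grasp_force: 0.0
```

```bash
python3 - <<'E'
from h import *
s=st();snap('wrist','w3.png')
c=snap('side');im=c['image'][170:320,130:330];cv2.imwrite('pics/s3.png',cv2.resize(im,None,fx=3.5,fy=3.5,interpolation=2))
print(nets.find_in('side','wedge_center')[:2])
E
```

```text
t 5.02 p [ 0.6457 -0.2888  0.0136] q [-33.1  48.7  76.   -0.   55.2  64.6] F [-0.4  0.   1.4] op 0.218 gf 0.0
[[0.991, -0.135, -0.0], [-0.135, -0.991, 0.0], [-0.0, -0.0, -1.0]]
[{'location': [226.0, 275.2], 'conf': 0.78}]
```

View pics/s3.png

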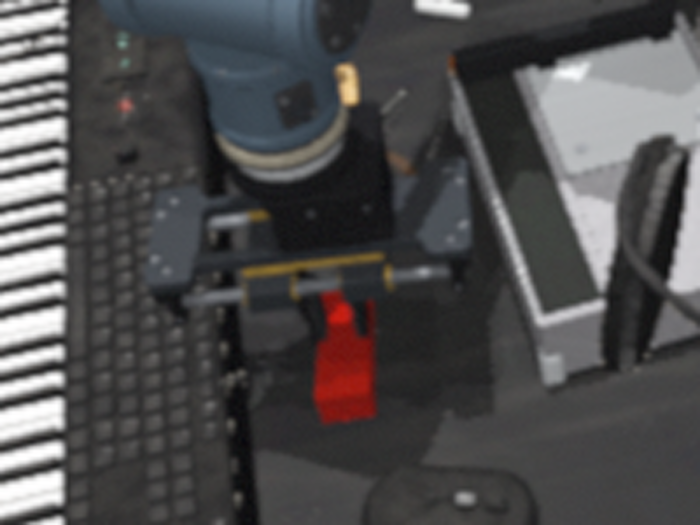

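Side view: the gripper is over the wedge near (340,310), but the right finger seems to sit inside the wedge outline. I'll check the wrist picture.

View pics/w3.png

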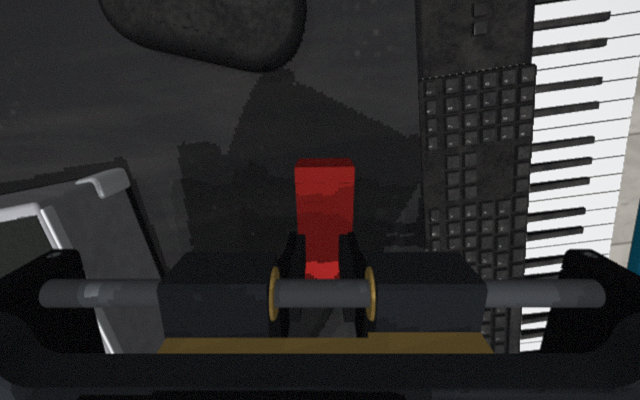

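```bash
python3 - <<'E'
from h import *
s=st();c=snap('wrist')
T=np.array(s['tcp_rot']);p=s['position']
for z in [.011,-.01,-.03]:
  for y in [-.017,-.0095,.0095,.017]: print(z,y,proj(c,p+T@np.array([.0095,y,z])).round(0))
h=cv2.cvtColor(c['image'],cv2.COLOR_BGR2HSV);m=((h[...,0]<8)|(h[...,0]>172))&(h[...,1]>120)&(h[...,2]>50)
for r in [162,175,200,220,240,260,270,280]: print(r,np.where(m[r])[0][[0,-1]] if m[r].any() else None)
for P in [(296,168),(354,168)]: print(at(c,P,.028))
E
```

```text
t 5.17 p [ 0.6457 -0.2888  0.0135] q [-33.1  48.7  76.   -0.   55.2  64.6] F [-0.4 -0.3  0.8] op 0.203 gf 0.0
[[0.991, -0.135, -0.0], [-0.135, -0.991, 0.0], [-0.0, -0.0, -1.0]]
0.011 -0.017 [296. 213.]
0.011 -0.0095 [307. 213.]
0.011 0.0095 [336. 213.]
0.011 0.017 [347. 213.]
-0.01 -0.017 [294. 225.]
-0.01 -0.0095 [306. 225.]
-0.01 0.0095 [337. 225.]
-0.01 0.017 [349. 225.]
-0.03 -0.017 [291. 239.]
-0.03 -0.0095 [304. 239.]
-0.03 0.0095 [339. 239.]
-0.03 0.017 [352. 239.]
162 [296 352]
175 [294 354]
200 [296 353]
220 [297 352]
240 [306 337]
260 [307 337]
270 [306 338]
280 None
[ 0.69333045 -0.28081133  0.028     ]
[ 0.68892391 -0.31324852  0.028     ]
```

The wrist view shows the fingers (rows ≥ 233, columns 305–340) inside the wedge's outline, although the opening went to 0.2 with no force. I'll lift 40 mm to see where the fingertips end in the picture.

>>> move_arm(increments=[[0,0,-0.07,0,0,0,0.2],[0,0,-0.13,0,0,0,0.2],[0,0,-0.13,0,0,0,0.2],[0,0,-0.13,0,0,0,0.2]])

```text
time_s: 5.55
position: [0.6466, -0.2894, 0.0538]
tcp_rot: [[0.991, -0.135, 0.002], [-0.135, -0.991, -0.002], [0.003, 0.001, -1.0]]
force: [0.9, -1.0, 0.2]
opening: 0.199
grasp_force: 0.0
```

```bash
python3 - <<'E'
from h import *
s=st();a=cv2.imread('pics/w3.png');c=snap('wrist','w4.png');b=c['image']
for col in [297,301,343,348]:
    print(col,[(r,a[r,col].tolist(),b[r,col].tolist()) for r in range(205,250,4)])
h=cv2.cvtColor(b,cv2.COLOR_BGR2HSV);m=((h[...,0]<8)|(h[...,0]>172))&(h[...,1]>120)&(h[...,2]>50)
rr=np.where(m.sum(1)>5)[0];print(rr[[0,-1]])
for r in range(rr[0],rr[-1]+1,8): print(r,np.where(m[r])[0][[0,-1]])
T=np.array(s['tcp_rot']);p=s['position']
for z in [.011,-.01,-.03]:print(proj(c,p+T@np.array([.0095,.0095,z])).round(0))
E
```

```text
t 5.55 p [ 0.6466 -0.2894  0.0538] q [-33.1  45.8  75.2  -0.   58.9  64.6] F [ 0.9 -1.   0.2] op 0.199 gf 0.0
[[0.991, -0.135, 0.002], [-0.135, -0.991, -0.002], [0.003, 0.001, -1.0]]
297 [(205, [29, 30, 97], [21, 22, 22]), (209, [28, 30, 99], [19, 20, 18]), (213, [18, 22, 87], [20, 24, 25]), (217, [22, 23, 82], [24, 25, 21]), (221, [16, 18, 64], [23, 23, 21]), (225, [19, 19, 51], [32, 34, 34]), (229, [19, 17, 44], [41, 37, 36]), (233, [22, 18, 37], [10, 8, 9]), (237, [14, 14, 17], [10, 8, 11]), (241, [9, 8, 9], [20, 18, 16]), (245, [18, 17, 17], [18, 16, 18]), (249, [11, 12, 12], [13, 14, 15])]
301 [(205, [21, 23, 100], [17, 20, 92]), (209, [28, 29, 104], [22, 18, 88]), (213, [24, 23, 98], [21, 20, 90]), (217, [19, 21, 90], [16, 20, 49]), (221, [16, 16, 89], [23, 23, 54]), (225, [20, 20, 90], [25, 23, 45]), (229, [24, 23, 91], [42, 41, 47]), (233, [20, 19, 79], [39, 39, 40]), (237, [16, 16, 15], [20, 21, 12]), (241, [24, 21, 23], [21, 21, 21]), (245, [16, 13, 9], [16, 15, 10]), (249, [4, 7, 5], [16, 21, 23])]
343 [(205, [23, 27, 105], [14, 13, 87]), (209, [24, 22, 103], [24, 23, 89])
[... 338 characters left out ...]
8, 18, 14])]
348 [(205, [21, 20, 103], [26, 22, 25]), (209, [25, 25, 102], [21, 18, 15]), (213, [20, 22, 102], [17, 17, 19]), (217, [26, 27, 105], [23, 20, 20]), (221, [17, 21, 92], [14, 14, 12]), (225, [20, 19, 87], [22, 24, 23]), (229, [15, 15, 85], [24, 29, 26]), (233, [9, 0, 18], [5, 0, 0]), (237, [17, 12, 15], [21, 19, 21]), (241, [18, 18, 19], [8, 7, 6]), (245, [7, 15, 9], [8, 13, 10]), (249, [20, 20, 16], [12, 17, 13])]
[150 276]
150 [302 344]
158 [298 348]
166 [298 348]
174 [299 347]
182 [299 347]
190 [300 347]
198 [300 347]
206 [301 346]
214 [301 346]
222 [301 346]
230 [302 345]
238 [306 337]
246 [306 337]
254 [307 337]
262 [307 336]
270 [307 337]
[336. 213.]
[337. 225.]
[339. 239.]
```

```bash
python3 - <<'E'
from h import *
s=st();c=snap('side')
p0=np.array([.6457,-.2888,.0136]);f=lambda q:((q-[130,170])*3.5).round(0)
for z in [.003,.02,.03,.04,.05]: print(z,'s3 crop: finger -y outer/inner front',f(proj(c,[.6457+.009,-.2888-.025,z])),f(proj(c,[.655,-.2888-.0095,z])),'+y',f(proj(c,[.655,-.2888+.0095,z])),f(proj(c,[.655,-.2888+.025,z])))
x=proj(c,s['position']);print(x)
u=int(x[0]);v=int(x[1]);cv2.imwrite('pics/s4.png',cv2.resize(c['image'][v-50:v+30,u-50:u+50],None,fx=7,fy=7,interpolation=2))
print('crop origin',u-50,v-50)
T=np.array(s['tcp_rot'])
for z in [.011,-.01,-.024,-.04]: print(z,[((proj(c,s['position']+T@np.array([.0095,y,z]))-[u-50,v-50])*7).round(0) for y in (.0095,.025,-.0095,-.025)])
E
```

```text
t 5.6 p [ 0.6456 -0.2888  0.0525] q [-33.1  45.8  75.2  -0.   58.9  64.6] F [0.4 0.2 0.2] op 0.2 gf 0.0
[[0.991, -0.135, -0.0], [-0.135, -0.991, 0.0], [-0.0, 0.0, -1.0]]
0.003 s3 crop: finger -y outer/inner front [314. 377.] [338. 372.] +y [366. 365.] [389. 359.]
0.02 s3 crop: finger -y outer/inner front [309. 362.] [333. 357.] +y [362. 350.] [385. 345.]
0.03 s3 crop: finger -y outer/inner front [307. 354.] [331. 348.] +y [360. 342.] [383. 336.]
0.04 s3 crop: finger -y outer/inner front [304. 345.] [328. 339.] +y [357. 333.] [381. 327.]
0.05 s3 crop: finger -y outer/inner front [301. 336.] [325. 331.] +y [355. 324.] [378. 318.]
[226.41670641 259.52847919]
crop origin 176 209
0.011 [array([329., 401.]), array([281., 407.]), array([388., 394.]), array([436., 388.])]
-0.01 [array([317., 363.]), array([268., 369.]), array([377., 356.]), array([426., 350.])]
-0.024 [array([309., 337.]), array([260., 343.]), array([370., 330.]), array([419., 324.])]
-0.04 [array([300., 306.]), array([250., 312.]), array([361., 299.]), array([411., 293.])]
```

View pics/s4.png

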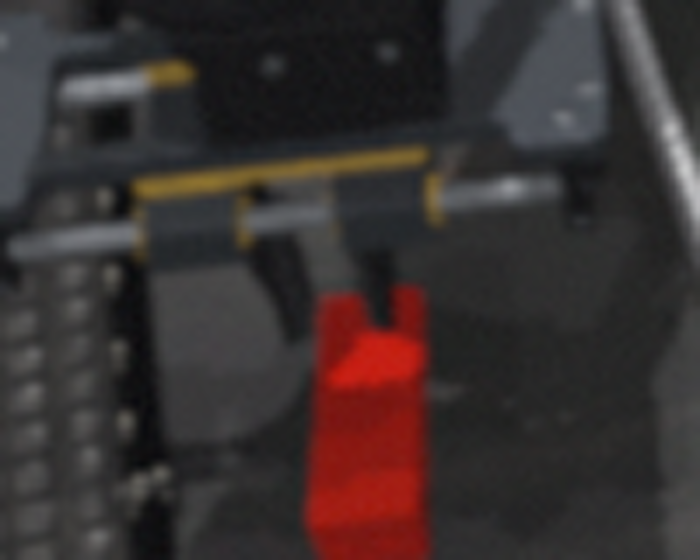

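The side crop shows the fingertips ending at about (380,325) and (295,345). That is some 35 mm behind where the given tool frame puts them, which explains the missed grasp. I'll triangulate the tips and the rod to confirm.

```bash
python3 - <<'E'
from h import *
s=st();d=snap('side');c=snap('wrist');T=np.array(s['tcp_rot'])
def tri(p,q):
    a,u=ray(c,p);q=np.array(q)/7+[176,209];b,v=ray(d,q);k=np.linalg.lstsq(np.c_[u,-v],b-a,rcond=None)[0];A=a+u*k[0];B=b+v*k[1]
    return 'tool frame',(T.T@((A+B)/2-s['position'])).round(4),'gap',np.linalg.norm(A-B).round(4)
# image left in wrist = +y world = side right
print('tip inner wrist-right/side-left',tri((338,236),(305,342)))
print('tip inner wrist-left/side-right',tri((305,237),(366,328)))
print('rod at ring',tri((271,293),(433,197)),tri((371,293),(140,228)))
print('block bottom corner',tri((275,255),(390,247)))
E
```

```text
t 5.65 p [ 0.645  -0.2884  0.0518] q [-33.1  45.9  75.3  -0.   58.9  64.6] F [ 0.3  0.4 -1.3] op 0.202 gf 0.0
[[0.991, -0.135, -0.001], [-0.135, -0.991, 0.001], [-0.002, -0.001, -1.0]]
tip inner wrist-right/side-left ('tool frame', array([ 0.0073,  0.0108, -0.0197]), 'gap', np.float64(0.0028))
tip inner wrist-left/side-right ('tool frame', array([ 0.0093, -0.0087, -0.0257]), 'gap', np.float64(0.0016))
rod at ring ('tool frame', array([-0.0254, -0.0301, -0.037 ]), 'gap', np.float64(0.009)) ('tool frame', array([ 0.1211,  0.0013, -0.2295]), 'gap', np.float64(0.0223))
block bottom corner ('tool frame', array([ 0.0186, -0.0214, -0.0709]), 'gap', np.float64(0.0066))
```

The tips are about 23 mm behind the TCP origin (tool z ≈ -0.023), so the fingers are 34 mm shorter than told. I'll use that value, go down gently and check the force.

>>> move_arm(increments=[[0,0,0,0,0,0,0.65],[0,0,0,0,0,0,0.65],[0,0,0.0,0,0,0,0.65],[0,0,0.03,0,0,0,0.65],[0,0,0.08,0,0,0,0.65],[0,0,0.13,0,0,0,0.65],[0,0,0.17,0,0,0,0.65],[0,0,0.19,0,0,0,0.65],[0,0,0.2,0,0,0,0.65],[0,0,0.2,0,0,0,0.65]])

```text
time_s: 6.58
position: [0.6451, -0.2885, -0.0087]
tcp_rot: [[0.991, -0.135, -0.002], [-0.135, -0.991, 0.001], [-0.002, -0.001, -1.0]]
force: [0.8, 1.0, -0.4]
opening: 0.645
grasp_force: 0.0
```

>>> move_arm(increments=[[0,0,0.015,0,0,0,0.65],[0,0,0.03,0,0,0,0.65],[0,0,0.03,0,0,0,0.65],[0,0,0.03,0,0,0,0.2],[0,0,0.03,0,0,0,0.2],[0,0,0.03,0,0,0,0.2],[0,0,0.03,0,0,0,0.2],[0,0,0.03,0,0,0,0.2],[0,0,0.03,0,0,0,0.2],[0,0,0.03,0,0,0,0.2]])

```text
time_s: 7.42
position: [0.6459, -0.2892, -0.016]
tcp_rot: [[0.991, -0.135, 0.001], [-0.135, -0.991, -0.001], [0.001, 0.0, -1.0]]
force: [-0.1, -0.7, 0.4]
opening: 0.385
grasp_force: 30.0
```

Gripped at 33.5 mm with 30 N, as it should be. Next: lift and carry to the start of the push.

>>> move_arm(increments=[[0,0,-0.08,0,0,0,0.2],[0,0,-0.2,0,0,0,0.2],[0,0,-0.32,0,0,0,0.2],[-0.05,-0.02,-0.44,0,0,0,0.2],[-0.15,-0.05,-0.54,0,0,0,0.2],[-0.27,-0.09,-0.59,0,0,-0.01,0.2],[-0.39,-0.14,-0.59,0,0,-0.02,0.2],[-0.51,-0.19,-0.59,0,0,-0.03,0.2],[-0.63,-0.23,-0.59,0,0,-0.045,0.2],[-0.72,-0.265,-0.59,0,0,-0.06,0.2]])

```text
time_s: 8.25
position: [0.4387, -0.1783, 0.1605]
tcp_rot: [[0.998, 0.055, -0.003], [0.055, -0.998, 0.002], [-0.003, -0.002, -1.0]]
force: [-0.6, 0.1, -1.4]
opening: 0.386
grasp_force: 30.0
```

>>> move_arm(increments=[[-0.06,-0.02,0,0,0,0,0.2],[-0.1,-0.03,0,0,0,0,0.2],[-0.1,-0.03,0,0,0,0,0.2],[-0.1,-0.03,0,0,0,0,0.2]])

```text
time_s: 8.58
position: [0.4121, -0.1735, 0.1609]
tcp_rot: [[0.999, 0.052, 0.001], [0.052, -0.999, -0.0], [0.001, 0.0, -1.0]]
force: [0.4, -1.6, -2.0]
opening: 0.386
grasp_force: 30.0
```

```bash
cat >> h.py <<'E'
C=np.array([.5706,-.0848]);Y=3.45
def case(x,y,z):
    a=np.radians(Y);return np.array([C[0]+np.cos(a)*x-np.sin(a)*y,C[1]+np.sin(a)*x+np.cos(a)*y,z])
E
python3 - <<'E'
from h import *
s=st();row(case(-.168,-.068,.067),Y,s)
c=snap('wrist','w5.png');t=snap('top')
for q in [(-.113,-.091,.068),(-.125,-.091,.068),(-.113,-.068,.078),(.125,-.091,.068)]: print(q,'wrist',proj(c,case(*q)).round(0),'top crop',((proj(t,case(*q))-[288,122])*4).round(0))
T=np.array(s['tcp_rot']);p=s['position']
for v in [(.047,-.017,-.016),(.047,.017,-.016),(.047,-.017,-.044),(.047,.017,-.044)]: print(v,proj(c,p+T@np.array(v)).round(0))
for cam in ['wrist','top']:
  for k in ['ledge_stop','hatch_bar','wedge_center']: print(cam,k,[(np.round(r['location']).tolist(),round(r['conf'],2)) for r in nets.find_in(cam,k)][:2])
E
```

```text
t 8.58 p [ 0.4121 -0.1735  0.1609] q [-37.2  19.9 109.1   0.   51.   49.8] F [ 0.4 -1.6 -2. ] op 0.386 gf 30.0
[[0.999, 0.052, 0.001], [0.052, -0.999, -0.0], [0.001, 0.0, -1.0]]
row [-0.0154, -0.0366, 0.3128] [0.0001, -0.0002, -0.0026]
(-0.113, -0.091, 0.068) wrist [334. 137.] top crop [376. 450.]
(-0.125, -0.091, 0.068) wrist [334. 150.] top crop [377. 472.]
(-0.113, -0.068, 0.078) wrist [308. 139.] top crop [337. 451.]
(0.125, -0.091, 0.068) wrist [ 336. -228.] top crop [357.  23.]
(0.047, -0.017, -0.016) [291. 167.]
(0.047, 0.017, -0.016) [351. 167.]
(0.047, -0.017, -0.044) [285. 180.]
(0.047, 0.017, -0.044) [357. 180.]
wrist ledge_stop [([223.0, 74.0], 0.88)]
wrist hatch_bar [([199.0, 70.0], 0.97)]
wrist wedge_center [([323.0, 233.0], 0.77)]
top ledge_stop [([339.0, 185.0], 0.97), ([384.0, 236.0], 0.56)]
top hatch_bar [([326.0, 212.0], 0.8)]
top wedge_center [([385.0, 237.0], 0.59), ([333.0, 209.0], 0.56)]
```

View pics/w5.png

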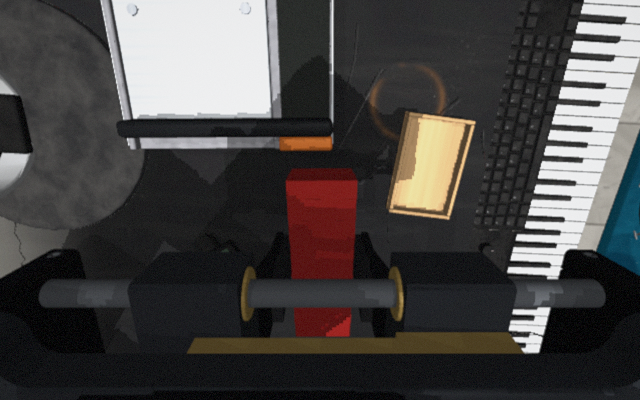

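The wedge is held straight (columns 287–357, face at rows 170–182). The orange stop at (306,143) matches the case pose to about 2 px. Next: lower to push height.

>>> move_arm(increments=[[-0.015,-0.037,0.06,0,0,-0.003,0.2],[-0.015,-0.037,0.14,0,0,-0.003,0.2],[-0.015,-0.037,0.22,0,0,-0.003,0.2],[-0.015,-0.037,0.29,0,0,-0.003,0.2],[-0.015,-0.037,0.313,0,0,-0.003,0.2],[-0.015,-0.037,0.313,0,0,-0.003,0.2],[-0.015,-0.037,0.313,0,0,-0.003,0.2]])

```text
time_s: 9.57
position: [0.4072, -0.1628, 0.0668]
tcp_rot: [[0.998, 0.062, -0.0], [0.062, -0.998, 0.0], [-0.0, -0.0, -1.0]]
force: [0.3, 0.0, -1.1]
opening: 0.388
grasp_force: 30.0
```

```bash
python3 - <<'E'
from h import *
s=st();row(case(-.046,-.068,.067),Y,s)
E
```

```text
t 9.57 p [ 0.4072 -0.1628  0.0668] q [-36.5  29.8 115.1   0.   35.1  50. ] F [ 0.3  0.  -1.1] op 0.388 gf 30.0
[[0.998, 0.062, -0.0], [0.062, -0.998, 0.0], [-0.0, -0.0, -1.0]]
row [0.4059, 0.0008, -0.0006] [-0.0001, 0.0, 0.0007]
```

>>> move_arm(increments=[[0.015,0,0,0,0,0,0.2],[0.03,0,0,0,0,0,0.2],[0.05,0,0,0,0,0,0.2],[0.07,0,0,0,0,0,0.2],[0.09,0,0,0,0,0,0.2],[0.11,0,0,0,0,0,0.2],[0.13,0,0,0,0,0,0.2],[0.15,0,0,0,0,0,0.2]])

```text
time_s: 10.23
position: [0.4512, -0.1598, 0.0673]
tcp_rot: [[0.998, 0.063, -0.002], [0.063, -0.998, -0.0], [-0.002, -0.0, -1.0]]
force: [-4.7, -3.0, 0.4]
opening: 0.386
grasp_force: 30.0
```

```bash
python3 - <<'E'
from h import *
s=st();row(case(-.046,-.068,.067),Y,s)
snap('top');print([(np.round(r['location']).tolist(),round(r['conf'],2)) for r in nets.find_in('top','hatch_bar')][:2])
E
```

```text
t 10.23 p [ 0.4512 -0.1598  0.0673] q [-3.290e+01  3.160e+01  1.094e+02 -1.000e-01  3.910e+01  5.360e+01] F [-4.7 -3.   0.4] op 0.386 gf 30.0
[[0.998, 0.063, -0.002], [0.063, -0.998, -0.0], [-0.002, -0.0, -1.0]]
row [0.2589, 0.0018, 0.0003] [-0.0, 0.0007, 0.0008]
[([326.0, 193.0], 0.68)]
```

Force -4.7 N along x and the bar is moving. Continuing the push.

>>> move_arm(increments=[[0.03,0,0,0,0,0,0.2],[0.06,0,0,0,0,0,0.2],[0.09,0,0,0,0,0,0.2],[0.12,0,0,0,0,0,0.2],[0.15,0,0,0,0,0,0.2],[0.18,0,0,0,0,0,0.2],[0.21,0,0,0,0,0,0.2],[0.235,0,0,0,0,0,0.2],[0.25,0,0,0,0,0,0.2],[0.255,0,0,0,0,0,0.2]])

```text
time_s: 11.17
position: [0.5272, -0.1545, 0.0667]
tcp_rot: [[0.998, 0.063, -0.003], [0.063, -0.998, 0.001], [-0.003, -0.001, -1.0]]
force: [-4.4, -0.6, -0.6]
opening: 0.387
grasp_force: 30.0
```

```bash
python3 - <<'E'
from h import *
s=st();row(case(-.046,-.068,.053),Y,s)
c=snap('wrist','w6.png');h=cv2.cvtColor(c['image'],cv2.COLOR_BGR2HSV)
m=(h[...,0]>5)&(h[...,0]<18)&(h[...,1]>190)&(h[...,2]>120);n,l,q,e=cv2.connectedComponentsWithStats(m.astype(np.uint8));print(q[1:][q[1:,4]>30])
t=snap('top');r=nets.find_in('top','hatch_bar')[:1];print(r)
for x in (.106,.112,.118): print(x,proj(t,case(-.111+x+.007,.0,.098)).round(1))
h=cv2.cvtColor(t['image'],cv2.COLOR_BGR2HSV)[200:260,340:400];m=(h[...,0]>5)&(h[...,0]<18)&(h[...,1]>150)&(h[...,2]>100);print('orange',m.sum())
m=((h[...,0]<4)|(h[...,0]>174))&(h[...,1]>130)&(h[...,2]>50);y,x=np.where(m);print('red',m.sum(),(x.min()+340,x.max()+340,y.min()+200,y.max()+200) if m.any() else '')
E
```

```text
t 11.17 p [ 0.5272 -0.1545  0.0667] q [-28.   35.3  99.2  -0.   45.6  58.5] F [-4.4 -0.6 -0.6] op 0.387 gf 30.0
[[0.998, 0.063, -0.003], [0.063, -0.998, 0.001], [-0.003, -0.001, -1.0]]
row [0.0051, 0.0036, 0.0456] [-0.0003, 0.0009, 0.0009]
[[286 325  21  13 131]
 [329 325  23  13  76]]
[{'location': [323.7, 158.5], 'conf': 0.91}]
0.106 [339.  181.5]
0.112 [338.9 178.7]
0.118 [338.8 175.9]
orange 0
red 0
```

>>> move_arm(increments=[[0.003,0.003,0.015,0,0,0,0.2],[0.003,0.003,0.03,0,0,0,0.2],[0.003,0.003,0.04,0,0,0,0.2],[0.003,0.003,0.045,0,0,0,0.2],[0.003,0.003,0.045,0,0,0,0.2]])

```text
time_s: 11.73
position: [0.5279, -0.1554, 0.0527]
tcp_rot: [[0.998, 0.062, -0.002], [0.062, -0.998, 0.001], [-0.002, -0.001, -1.0]]
force: [-4.6, -0.3, 0.5]
opening: 0.386
grasp_force: 30.0
```

```bash
python3 - <<'E'
from h import *
s=st();row(case(-.046,-.068,.052),Y,s)
c=snap('wrist','w7.png');print('stop',proj(c,case(-.113,-.068,.078)).round(0),proj(c,case(-.125,-.068,.078)).round(0))
T=np.array(s['tcp_rot']);p=s['position'];print('rear top edge',proj(c,p+T@np.array([-.058,0,-.028])).round(0))
E
```

```text
t 11.73 p [ 0.5279 -0.1554  0.0527] q [-28.   36.7  99.5  -0.   43.9  58.4] F [-4.6 -0.3  0.5] op 0.386 gf 30.0
[[0.998, 0.062, -0.002], [0.062, -0.998, 0.001], [-0.002, -0.001, -1.0]]
row [0.0029, 0.0005, 0.0024] [-0.0004, 0.0007, 0.0006]
stop [321. 344.] [321. 359.]
rear top edge [321. 336.]
```

>>> move_arm(increments=[[0,0,0.003,0,0,0,0.2],[0,0,0.006,0,0,0,0.2],[0,0,0.006,0,0,0,0.2]])

```text
time_s: 12.03
position: [0.5282, -0.1554, 0.052]
tcp_rot: [[0.998, 0.062, -0.002], [0.062, -0.998, 0.001], [-0.002, -0.001, -1.0]]
force: [-5.8, 0.0, 5.9]
opening: 0.387
grasp_force: 30.0
```

>>> move_arm(increments=[[-0.01,0,0,0,0,0,0.2],[-0.018,0,0,0,0,0,0.2],[-0.022,0,0,0,0,0,0.2],[-0.022,0,0,0,0,0,0.2]])

```text
time_s: 12.37
position: [0.5229, -0.156, 0.0519]
tcp_rot: [[0.998, 0.062, 0.001], [0.062, -0.998, 0.0], [0.001, -0.0, -1.0]]
force: [-1.9, 4.4, 5.8]
opening: 0.386
grasp_force: 30.0
```

>>> move_arm(increments=[[-0.006,0,0,0,0,0,0.2],[-0.01,0,0,0,0,0,0.2],[-0.01,0,0,0,0,0,0.2]])

```text
time_s: 12.62
position: [0.5219, -0.1565, 0.052]
tcp_rot: [[0.998, 0.06, 0.005], [0.06, -0.998, -0.0], [0.005, 0.001, -1.0]]
force: [1.6, 5.5, 3.4]
opening: 0.389
grasp_force: 30.0
```

The wedge is seated on the ledge and against the stop. Release and lift.

>>> move_arm(increments=[[0,0,0,0,0,0,0.6],[0,0,0,0,0,0,0.6],[0,0,0,0,0,0,0.6],[0,0,0,0,0,0,0.6],[0,0,0,0,0,0,0.6],[0,0,-0.05,0,0,0,0.6],[0,0,-0.13,0,0,0,0.6],[0,0,-0.22,0,0,0,0.6],[0,0,-0.3,0,0,0,0.6],[0,0,-0.36,0,0,0,0.6]])

```text
time_s: 13.45
position: [0.5202, -0.1571, 0.1614]
tcp_rot: [[0.998, 0.062, 0.002], [0.062, -0.998, -0.001], [0.002, 0.001, -1.0]]
force: [0.2, -0.9, -0.9]
opening: 0.6
grasp_force: 0.0
```

```bash
python3 - <<'E'
from h import *
s=st()
t=snap('top');
for k in ['hatch_bar','wedge_center','green_battery_center']:print(k,[(np.round(r['location']).tolist(),round(r['conf'],2)) for r in nets.find_in('top',k)][:3])
c=snap('wrist','w8.png')
for k in ['hatch_bar','wedge_center','green_battery_center']:print(k,[(np.round(r['location']).tolist(),round(r['conf'],2)) for r in nets.find_in('wrist',k)][:3])
d=snap('side','s8.png')
for k in ['hatch_bar','wedge_center','green_battery_center']:print(k,[(np.round(r['location']).tolist(),round(r['conf'],2)) for r in nets.find_in('side',k)][:3])
for n,q in dict(bar=(-.001,-.03,.098),wedge=(-.06,-.068,.085),b1=(-.065,-.007,.058),b2=(-.065,.053,.058)).items(): print(n,case(*q).round(3),proj(t,case(*q)).round(0),proj(c,case(*q)).round(0),proj(d,case(*q)).round(0))
row(case(-.16,.0,.22),Y,s)
E
```

```text
t 13.45 p [ 0.5202 -0.1571  0.1614] q [-28.6  26.6  96.1  -0.   57.2  57.9] F [ 0.2 -0.9 -0.9] op 0.6 gf 0.0
[[0.998, 0.062, 0.002], [0.062, -0.998, -0.001], [0.002, 0.001, -1.0]]
hatch_bar [([322.0, 159.0], 0.57)]
wedge_center [([375.0, 225.0], 0.74)]
green_battery_center []
hatch_bar [([213.0, 72.0], 0.65)]
wedge_center [([321.0, 197.0], 0.78), ([200.0, 194.0], 0.3)]
green_battery_center [([201.0, 193.0], 0.86)]
hatch_bar [([307.0, 216.0], 0.78), ([300.0, 222.0], 0.34)]
wedge_center [([268.0, 195.0], 0.73)]
green_battery_center [([317.0, 196.0], 0.59)]
bar [ 0.571 -0.115  0.098] [353. 182.] [272. 137.] [292. 207.]
wedge [ 0.515 -0.156  0.085] [371. 210.] [321. 203.] [271. 198.]
b1 [ 0.506 -0.096  0.058] [343. 214.] [258. 198.] [295. 199.]
b2 [ 0.503 -0.036  0.058] [315. 215.] [196. 198.] [317. 193.]
row [-0.3503, -0.2307, -0.1964] [0.0005, -0.0006, 0.0006]
```

The hatch stays open with the wedge in place, and the green battery is the far-y one (wrist (201,193), side (317,196), both matching y = +53 mm). Moving over it.

>>> move_arm(increments=[[-0.02,-0.08,0,0,0,0,0.5],[-0.04,-0.18,0,0,0,0,0.4],[-0.07,-0.28,0,0,0,0,0.3],[-0.1,-0.37,0.02,0,0,0,0.3],[-0.1,-0.407,0.05,0,0,0,0.3],[-0.1,-0.407,0.07,0,0,0,0.3],[-0.1,-0.407,0.07,0,0,0,0.3],[-0.1,-0.407,0.07,0,0,0,0.3]])

```text
time_s: 14.72
position: [0.4827, -0.0373, 0.1383]
tcp_rot: [[0.998, 0.062, 0.0], [0.062, -0.998, -0.0], [0.0, 0.0, -1.0]]
force: [-0.4, 0.3, 0.4]
opening: 0.299
grasp_force: 0.0
```

```bash
python3 - <<'E'
from h import *
s=st()
c=snap('wrist','w9.png');t=snap('top','t9.png');d=snap('side','s9.png')
print('monitor',[at(t,p,.13).round(3) for p in [(240,60),(232,300),(226,400)]])
for n,k in dict(wrist=c,side=d).items():
  print(n,[(np.round(r['location']).tolist(),round(r['conf'],2)) for r in nets.find_in(n,'green_battery_center')][:3])
  h=cv2.cvtColor(k['image'],cv2.COLOR_BGR2HSV)
  for nm,lo,hi in (('green',38,85),('yellow',20,35)):
    m=(h[...,0]>lo)&(h[...,0]<hi)&(h[...,1]>80)&(h[...,2]>50);N,l,q,e=cv2.connectedComponentsWithStats(m.astype(np.uint8))
    for i in range(1,N):
      if 12<q[i,4]<2000 and (n=='wrist' and q[i,1]<300 or n=='side' and 250<q[i,0]<360 and 150<q[i,1]<240): print(nm,q[i].tolist(),e[i].round(1))
for z in (.008,.03,.058): print(z,proj(c,case(-.065,.053,z)).round(0),proj(d,case(-.065,.053,z)).round(0))
u,v=proj(c,case(-.065,.03,.05)).astype(int);u0=max(u-70,0);v0=v-50
A=cv2.resize(c['image'][v0:v0+100,u0:u0+140],None,fx=5,fy=5,interpolation=2)[:,:700]
cv2.imwrite('pics/w9c.png',A);print(u0,v0)
E
```

```text
t 14.72 p [ 0.4827 -0.0373  0.1383] q [-17.7  24.6 105.4  -0.   50.   68.8] F [-0.4  0.3  0.4] op 0.299 gf 0.0
[[0.998, 0.062, 0.0], [0.062, -0.998, -0.0], [0.0, 0.0, -1.0]]
monitor [array([0.82 , 0.131, 0.13 ]), array([0.325, 0.123, 0.13 ]), array([0.135, 0.125, 0.13 ])]
wrist [([314.0, 167.0], 0.74)]
green [312, 159, 14, 10, 68] [318.6 163.5]
yellow [313, 156, 13, 6, 30] [318.6 157.9]
yellow [372, 157, 12, 11, 50] [375.9 160.5]
yellow [255, 267, 12, 33, 113] [259.6 281.1]
yellow [377, 268, 11, 17, 72] [382.1 274.7]
yellow [384, 287, 6, 8, 16] [386.9 291.1]
yellow [382, 295, 8, 18, 47] [386.  303.5]
yellow [254, 299, 12, 22, 80] [258.8 308.7]
side [([318.0, 196.0], 0.53)]
green [316, 195, 4, 6, 20] [317.5 197.8]
0.008 [321. 163.] [317. 206.]
0.03 [321. 167.] [317. 200.]
0.058 [321. 174.] [317. 193.]
276 121
```

```bash
python3 - <<'E'
from h import *
s=st();c=snap('wrist');d=snap('side')
a,u=ray(c,(318.6,163.5));b,v=ray(d,(317.5,197.8));k=np.linalg.lstsq(np.c_[u,-v],b-a,rcond=None)[0];print(a+u*k[0],b+v*k[1])
for p in [(318.6,157),(318.6,163),(318.6,169)]: print([at(c,p,z)[:2].round(4).tolist() for z in (.02,.04,.058)])
print([at(d,(317.5,197.8),z)[:2].round(4).tolist() for z in (.02,.04,.058)])
E
```

```text
t 14.97 p [ 0.4827 -0.0375  0.1387] q [-17.7  24.5 105.5  -0.   50.   68.8] F [0.  0.7 0. ] op 0.303 gf 0.0
[[0.998, 0.061, 0.001], [0.061, -0.998, -0.0], [0.001, 0.0, -1.0]]
[ 0.50904968 -0.03339847  0.0453046 ] [ 0.50849287 -0.03501073  0.04542269]
[[0.5104, -0.0331], [0.514, -0.0331], [0.5173, -0.033]]
[[0.5044, -0.0334], [0.5084, -0.0334], [0.5121, -0.0333]]
[[0.4983, -0.0338], [0.5028, -0.0337], [0.5068, -0.0337]]
[[0.4845, -0.0286], [0.5034, -0.0336], [0.5204, -0.0382]]
```

View pics/w9c.png

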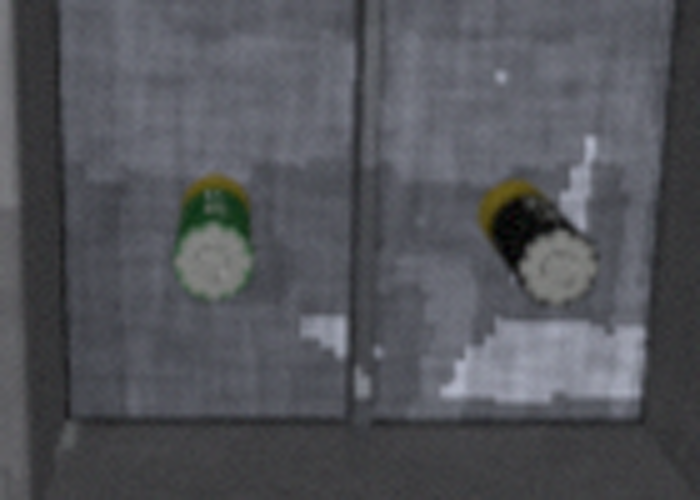

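The crop shows the upright green battery's top at crop (213,261), which is world (0.503,-0.034). It is about 32 mm from the well's side wall.

>>> move_arm(increments=[[0.03,-0.004,0.05,0,0,0,0.27],[0.069,-0.008,0.12,0,0,0,0.27],[0.069,-0.008,0.2,0,0,0,0.27],[0.069,-0.008,0.27,0,0,0,0.27],[0.069,-0.008,0.29,0,0,0,0.27],[0.069,-0.008,0.29,0,0,0,0.27],[0.069,-0.008,0.29,0,0,0,0.27]])

```text
time_s: 15.65
position: [0.5028, -0.033, 0.0517]
tcp_rot: [[0.998, 0.062, 0.0], [0.062, -0.998, -0.0], [0.0, 0.0, -1.0]]
force: [-0.4, 0.1, 0.9]
opening: 0.275
grasp_force: 0.0
```

```bash
python3 - <<'E'
from h import *
s=st();row([.5033,-.034,.018],Y,s)
c=snap('wrist');h=cv2.cvtColor(c['image'],cv2.COLOR_BGR2HSV)
m=(h[...,0]>38)&(h[...,0]<85)&(h[...,1]>80)&(h[...,2]>30);N,l,q,e=cv2.connectedComponentsWithStats(m.astype(np.uint8))
print([(q[i].tolist(),e[i].round(1)) for i in range(1,N) if q[i,4]>15])
print('expected top',proj(c,[.5033,-.034,.058]).round(1))
E
```

```text
t 15.65 p [ 0.5028 -0.033   0.0517] q [-16.5  34.5 106.4   0.   39.1  70. ] F [-0.4  0.1  0.9] op 0.275 gf 0.0
[[0.998, 0.062, 0.0], [0.062, -0.998, -0.0], [0.0, 0.0, -1.0]]
row [0.0016, 0.0034, 0.1124] [0.0, -0.0, 0.0006]
[([312, 208, 20, 25, 288], array([321.5, 219. ]))]
expected top [322.7 235.8]
```

Aligned (green centre at column 321.5, same as the finger midline). Go down and grip.

>>> move_arm(increments=[[0.001,0.001,0.03,0,0,0,0.27],[0.001,0.001,0.06,0,0,0,0.27],[0.001,0.001,0.09,0,0,0,0.27],[0.001,0.001,0.11,0,0,0,0.27],[0.001,0.001,0.11,0,0,0,0.27],[0.001,0.001,0.11,0,0,0,0],[0.001,0.001,0.11,0,0,0,0],[0.001,0.001,0.11,0,0,0,0],[0.001,0.001,0.11,0,0,0,0],[0.001,0.001,0.11,0,0,0,0]])

```text
time_s: 16.53
position: [0.503, -0.0331, 0.0187]
tcp_rot: [[0.998, 0.062, 0.001], [0.062, -0.998, -0.0], [0.001, 0.0, -1.0]]
force: [-0.0, -0.2, 0.8]
opening: 0.156
grasp_force: 30.0
```

>>> move_arm(increments=[[0,0,-0.06,0,0,0,0],[0,0,-0.15,0,0,0,0],[0,0,-0.25,0,0,0,0],[0,0,-0.35,0,0,0,0],[0,0,-0.44,0,0,0,0],[0,0,-0.47,0,0,0,0],[0,0.0,-0.47,0,0,0,0],[-0.03,0.09,-0.47,0,0,0,0],[-0.07,0.19,-0.47,0,0,0,0],[-0.1,0.29,-0.47,0,0,0,0]])

```text
time_s: 17.37
position: [0.4764, -0.1214, 0.1578]
tcp_rot: [[0.998, 0.064, -0.003], [0.064, -0.998, 0.002], [-0.003, -0.002, -1.0]]
force: [0.9, 0.6, -0.8]
opening: 0.157
grasp_force: 30.0
```

>>> move_arm(increments=[[-0.04,0.1,0,0,0,0,0],[-0.08,0.2,0,0,0,0,0],[-0.12,0.3,0,0,0,0,0],[-0.16,0.4,0,0,0,0,0],[-0.19,0.48,0,0,0,0,0],[-0.197,0.54,0,0,0,0,0],[-0.197,0.563,0,0,0,0,0],[-0.197,0.563,0,0,0,0,0],[-0.197,0.563,0,0,0,0,0]])

```text
time_s: 18.12
position: [0.4292, -0.2928, 0.1582]
tcp_rot: [[0.998, 0.062, -0.002], [0.062, -0.998, 0.003], [-0.002, -0.003, -1.0]]
force: [-0.4, -0.6, -0.5]
opening: 0.156
grasp_force: 30.0
```

```bash
python3 - <<'E'
from h import *
s=st()
c=snap('wrist','w10.png');t=snap('top','t10.png');d=snap('side','s10.png')
for n,k in dict(wrist=c,side=d,top=t).items():
  for o,z in (('tray',.01),('green_battery_center',.14),('wedge_center',.08),('hatch_bar',.095)):
    r=nets.find_in(n,o)[:1]
    if r: print(n,o,np.round(r[0]['location']),round(r[0]['conf'],2),at(k,r[0]['location'],z).round(3))
h=cv2.cvtColor(c['image'],cv2.COLOR_BGR2HSV);m=(h[...,0]>8)&(h[...,0]<28)&(h[...,1]>60)&(h[...,2]>70);m[240:]=0
N,l,q,e=cv2.connectedComponentsWithStats(m.astype(np.uint8));i=1+np.argmax(q[1:,4]);print(q[i],e[i]);print([at(c,p,.018).round(3)[:2].tolist() for p in [(q[i,0],q[i,1]),(q[i,0]+q[i,2],q[i,1])]])
row([.43,-.294,.019],Y,s)
E
```

```text
t 18.12 p [ 0.4292 -0.2928  0.1582] q [-46.7  25.3  99.3   0.   55.6  39.8] F [-0.4 -0.6 -0.5] op 0.156 gf 30.0
[[0.998, 0.062, -0.002], [0.062, -0.998, 0.003], [-0.002, -0.003, -1.0]]
wrist tray [319. 169.] 0.9 [ 0.437 -0.289  0.01 ]
wrist green_battery_center [320. 247.] 0.57 [ 0.41  -0.293  0.14 ]
wrist wedge_center [160.  68.] 0.88 [ 0.527 -0.159  0.08 ]
wrist hatch_bar [63.  2.] 0.88 [ 0.566 -0.102  0.095]
side tray [214. 206.] 0.94 [ 0.424 -0.301  0.01 ]
side wedge_center [268. 198.] 0.79 [ 0.507 -0.163  0.08 ]
side hatch_bar [309. 211.] 0.78 [ 0.591 -0.079  0.095]
top tray [419. 234.] 0.83 [ 0.467 -0.276  0.01 ]
top wedge_center [374. 208.] 0.9 [ 0.52  -0.163  0.08 ]
top hatch_bar [326. 164.] 0.75 [ 0.61  -0.056  0.095]
[ 283  111   78  119 6629] [319.82305023 174.37848846]
[[0.497, -0.249], [0.502, -0.328]]
row [0.0032, 0.0054, 0.4639] [-0.0009, 0.0006, 0.0006]
```

>>> move_arm(increments=[[0,0.003,0.06,0,0,0,0],[0,0.003,0.15,0,0,0,0],[0,0.003,0.24,0,0,0,0],[0,0.003,0.32,0,0,0,0],[0,0.003,0.39,0,0,0,0],[0,0.003,0.43,0,0,0,0],[0,0.003,0.455,0,0,0,0],[0,0.003,0.465,0,0,0,0],[0,0.003,0.465,0,0,0,0],[0,0.003,0.465,0,0,0,0]])

```text
time_s: 19.7
position: [0.4304, -0.2954, 0.0205]
tcp_rot: [[0.998, 0.062, 0.001], [0.062, -0.998, -0.001], [0.001, 0.001, -1.0]]
force: [0.7, -0.7, -0.2]
opening: 0.16
grasp_force: 30.0
```

>>> move_arm(increments=[[0,0,0.004,0,0,0,0],[0,0,0.006,0,0,0,0],[0,0,0.006,0,0,0,0]])

```text
time_s: 19.95
position: [0.4302, -0.2953, 0.0188]
tcp_rot: [[0.998, 0.062, 0.001], [0.062, -0.998, -0.001], [0.001, 0.001, -1.0]]
force: [0.3, 0.3, 0.4]
opening: 0.154
grasp_force: 30.0
```

>>> move_arm(increments=[[0,0,0.004,0,0,0,0],[0,0,0.007,0,0,0,0],[0,0,0.007,0,0,0,0]])

```text
time_s: 20.2
position: [0.4299, -0.2949, 0.016]
tcp_rot: [[0.998, 0.062, -0.0], [0.062, -0.998, 0.0], [-0.0, -0.0, -1.0]]
force: [-0.3, 0.0, -0.9]
opening: 0.157
grasp_force: 30.0
```

>>> move_arm(increments=[[0,0,0.003,0,0,0,0],[0,0,0.004,0,0,0,0],[0,0,0.004,0,0,0,0]])

```text
time_s: 20.45
position: [0.4299, -0.2949, 0.0147]
tcp_rot: [[0.998, 0.062, -0.0], [0.062, -0.998, 0.0], [-0.0, -0.0, -1.0]]
force: [-0.3, -0.1, -0.1]
opening: 0.155
grasp_force: 30.0
```

>>> move_arm(increments=[[0,0,0.003,0,0,0,0],[0,0,0.005,0,0,0,0],[0,0,0.005,0,0,0,0]])

```text
time_s: 20.7
position: [0.4302, -0.2951, 0.0144]
tcp_rot: [[0.998, 0.062, 0.001], [0.062, -0.998, -0.001], [0.001, 0.001, -1.0]]
force: [-1.0, 1.6, 7.8]
opening: 0.156
grasp_force: 30.0
```

Contact with the tray floor (7.8 N). Release and rise straight up.

>>> move_arm(increments=[[0,0,-0.003,0,0,0,0.35],[0,0,-0.003,0,0,0,0.35],[0,0,-0.003,0,0,0,0.35],[0,0,-0.003,0,0,0,0.35],[0,0,-0.04,0,0,0,0.35],[0,0,-0.1,0,0,0,0.35],[0,0,-0.2,0,0,0,0.35],[0,0,-0.3,0,0,0,0.35],[0,0,-0.42,0,0,0,0.35],[0,0,-0.54,0,0,0,0.35]])

```text
time_s: 21.53
position: [0.4293, -0.2943, 0.1771]
tcp_rot: [[0.998, 0.062, -0.001], [0.062, -0.998, 0.001], [-0.001, -0.001, -1.0]]
force: [0.9, -0.1, 0.2]
opening: 0.347
grasp_force: 0.0
```

>>> move_arm(increments=[[-0.1,0,0,0,0,0,0.35],[-0.15,0,0,0,0,0,0.35],[-0.15,0,0,0,0,0,0.35],[-0.15,0,0,0,0,0,0.35]])

```text
time_s: 21.87
position: [0.3847, -0.2977, 0.1761]
tcp_rot: [[0.998, 0.061, 0.001], [0.061, -0.998, -0.001], [0.001, 0.001, -1.0]]
force: [-0.4, 0.5, 0.2]
opening: 0.349
grasp_force: 0.0
```

```bash
python3 - <<'E'
from h import *
s=st()
for n in ('wrist','side','top'):
  k=snap(n,n+'11.png')
  for o,z in (('tray',.01),('green_battery_center',.03),('wedge_center',.08),('hatch_bar',.095)):
    print(n,o,[(np.round(r['location']),round(r['conf'],2),at(k,r['location'],z).round(3)) for r in nets.find_in(n,o)[:2]])
  h=cv2.cvtColor(k['image'],cv2.COLOR_BGR2HSV);m=(h[...,0]>38)&(h[...,0]<85)&(h[...,1]>80)&(h[...,2]>30);N,l,q,e=cv2.connectedComponentsWithStats(m.astype(np.uint8))
  print([(q[i].tolist(),at(k,e[i],.03).round(3)) for i in range(1,N) if q[i,4]>8][:6])
  print('exp battery base/top',proj(k,[.43,-.295,.005]).round(0),proj(k,[.43,-.295,.055]).round(0))
E
```

```text
t 21.87 p [ 0.3847 -0.2977  0.1761] q [-50.9  21.3 102.9   0.   55.7  35.6] F [-0.4  0.5  0.2] op 0.349 gf 0.0
[[0.998, 0.061, 0.001], [0.061, -0.998, -0.001], [0.001, 0.001, -1.0]]
wrist tray [(array([318., 125.]), 0.82, array([ 0.439, -0.291,  0.01 ]))]
wrist green_battery_center [(array([320., 138.]), 0.77, array([ 0.427, -0.293,  0.03 ]))]
wrist wedge_center []
wrist hatch_bar []
[([316, 129, 5, 5, 10], array([ 0.435, -0.291,  0.03 ]))]
exp battery base/top [321. 133.] [321. 139.]
side tray [(array([217., 208.]), 0.62, array([ 0.437, -0.295,  0.01 ]))]
side green_battery_center [(array([214., 201.]), 0.67, array([ 0.429, -0.3  ,  0.03 ]))]
side wedge_center [(array([270., 198.]), 0.94, array([ 0.51 , -0.157,  0.08 ])), (array([310., 214.]), 0.48, array([ 0.588, -0.076,  0.08 ]))]
side hatch_bar [(array([316., 210.]), 0.73, array([ 0.592, -0.061,  0.095]))]
[([212, 198, 6, 8, 32], array([ 0.429, -0.296,  0.03 ]))]
exp battery base/top [217. 208.] [214. 195.]
top tray [(array([421., 246.]), 0.97, array([ 0.441, -0.281,  0.01 ]))]
top green_battery_center [(array([430., 250.]), 0.64, array([ 0.433, -0.298,  0.03 ]))]
top wedge_center [(array([373., 207.]), 0.9, array([ 0.521, -0.16 ,  0.08 ]))]
top hatch_bar [(array([328., 163.]), 0.83, array([ 0.613, -0.06 ,  0.095]))]
[([426, 249, 4, 4, 9], array([ 0.431, -0.291,  0.03 ]))]
exp battery base/top [426. 250.] [432. 251.]
```

The battery stands in the tray in all three views. The wedge is at about (0.515,-0.158) between the stop and the bar, and the hatch is still open. Handing in.

```bash
python3 -c "
from h import *
print(workorder.hand_in())"
```

```text
the job is handed in; nothing more can be done
None
```

I handed the job in at about 22 s: the hatch is propped open by the red wedge, the green battery is standing in the tray, and the arm is clear of everything. The verdict was not returned.

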